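# Unlock the telescopic work lamp, raise it to the second stop and hold it

## Robot

A 6-joint arm with a two-finger parallel gripper is mounted at the origin on the work surface. World frame = base frame: x ahead of the robot, y to its left, z up, the work surface at z = 0. Lengths are in m, angles in rad, forces in N, time in s.
With the tool pointing down it reaches from about 0.3 to 0.875 m from the base axis. Payload 4.2 kg.
Tool frame: the origin (TCP) lies midway between the tips of the shut fingers; the grasp point (between the pads) lies 19 mm behind it; z points along the fingers, y is the direction in which the jaws open and shut (so a half turn about z gives the same grasp; the last joint's range is limited). The gripper opens to 85 mm and grips with 20 to 120 N. Pads are 22 mm wide; open, the fingers measure 114 mm over their backs; the gripper's body (76 mm by 85 mm) begins 54 mm behind the grasp point. The pads swing forward as they close: fully open they stand 13 mm farther back than shut.
Start: joints at [-1.131, 0.32, 1.565, -0, 1.257, -0.02], TCP at [0.255, -0.515, 0.231] pointing down, gripper open.
Joint ranges: [-3.11, 3.11], [-0.84, 2.01], [0.21, 2.61], [-1.34, 4.49], [0.05, 2.63], [-2.56, 2.56]. Speed limits (rad/s): [2.57, 2.57, 3.14, 3.14, 3.14, 3.14].

## Interface

Orientations are given as a rotation vector (axis times angle).
In Python, from bench import readout, optics, env gives the robot as it stands. The module is installed in compiled form; this text tells all that it offers.
- The arm moves only by the tool send_rows, never from a script. Its argument "motion" is text: rows parted by semicolons, each of 7 numbers parted by spaces: the turn, a rotation vector about the world's x, y, z in rad, then the shift along the world's x, y, z in mm, then the closure, from 0 (fully open) to 1 (shut). In form: wx wy wz dx dy dz grip; .... A call has 1 to 10 rows; each row is the pose to reach, as a shift and turn from the pose commanded when the call began; what a row does not reach only later rows make up. A row lasts 1/8 s, in which the tool goes at most 62.5 mm and 10.7 degrees, less where a joint would pass 70% of its speed; a pose out of reach is approached as far as the arm can. A call with a gripper value outside its range is refused whole. The fingers move at their own pace and stop on an object; "grip_force" is the grip in N (left out, the last holds). Time passes only in rows, so rows that repeat a pose let the fingers close. It gives the time, the measured TCP pose, the force and the opening at its end, in the units of the state.
- readout.get_obs(): the state, without advancing time (a new reading comes with each control period).
- optics.snapshot(name): name is "side" or "top" or "wrist"; returns a dict with "img" (400x640x3 uint8, red, green, blue), "depth" (400x640 float32, m along the optical axis (not along the pixel's ray), 0 where there is no reading), "intrinsics" (3x3 intrinsics, pixels), "k1" (the pictures are not rectified: a ray, as slopes to the right and down, at radius r is drawn at 1 + k1 r^2 times it, then the intrinsics apply), "extrinsics" (4x4, takes a point from camera to world coordinates); the wrist camera has in their place "hand_eye" (4x4, takes a point from camera to tool coordinates, whose origin is the TCP and whose axes are the flange's). Camera axes: x right, y up, looking along -z (the intrinsics and any distortion apply to the point x, -y, -z); pixel columns grow to the right and rows downward; lengths in m; the calibration is good to about 2 mm. A picture is of the moment at which its call begins: read the wrist's pose just before it.
- env.hand_in(): hands the job in, once; it reports no verdict.
The state is a dict: "clock": time; "joints": joint angles; "dq": joint speeds; "effort": joint torques, N m; "tool_pos": TCP position; "eef_rot": TCP orientation; "force": force on the tool from outside, world axes, zero at the start; "ft_torque": the same for the moment, N m; "finger_gap": finger opening in m.
Only numpy, scipy, OpenCV 4.12 (cv2) and the standard library are available. Lean on these libraries where they do the work, as an engineer would, in place of code of your own. Each camera call takes 0.05 s, during which the arm holds its last target.

## Task

The telescopic work lamp on the parts bench is needed up: with the slotted key, not with the gripper itself, turn its transit lock anticlockwise as far as it goes, then stand the key upright on the bench again. Press the lamp's button so that the mast springs to its first stop, then take the lamp head and pull it straight up to the second stop; it slides back if let go, so finish while still holding it up there in the gripper. Leave the other things on the bench where they are.

Things in the scene. Friction and masses are not known exactly. Their poses are not given: they have to be found in the camera images.
- lamp_base: Fixed grey lamp base, a block 90 (x) x 250 (y) x 55 (z) mm. Origin: centre of its underside, on the bench; z up. On its top, along its own y axis and all at x = 0: the transit lock at y = -85, the push button at y = -43 and the telescopic mast at y = +60 mm. Round the mast's foot stands a fixed tube of 34 mm diameter up to z = 110 mm.
- lock (a joint): Transit lock turned about a vertical axis (rad): 0 locked, with its tab over the button; grows anticlockwise seen from above; ends at a stop at 1.57, where the tab points along the base's -x axis and the button is free. Starts between 0 and 0.15. Stiff: it takes about 0.06 N m and stays where it is left.
- lock_bar: Turning part of the lock, steel: disc 40 mm diameter, 4 thick, underside (origin, on the axis) 68 mm above the bench; a tab 26 mm wide reaches 54 mm from the axis along this part's +y, over the button while locked. On the disc a bar for the key, 24 mm long along x, 6 thick along y, 11 high, with a roof-shaped upper edge. Only the key may touch it.
- lock_top (a point): Middle of the upper ridge of the lock's bar, on the turning axis, 83 mm above the bench; axes as the lock's turning part.
- key: Loose steel key, 0.14-0.28 kg, standing, 80 mm high. Origin: centre of underside. Foot 40 x 40 x 20 mm high; a slot 10 mm wide, 14 deep through its underside along the key's x. Round neck 18 mm thick; on top a grip bar 44 mm long along x, 16 thick along y, z = 46 to 80. Set over the lock's bar (key x along bar x, either way round) it rests on the lock's disc, its underside 72 mm above the bench.
- button_top (a point): Middle of the button's top, a flat grey disc of 22 mm diameter, 65 mm above the bench when out; pressed straight down.
- button (a joint): Travel of the button (m): 0 out, 0.007 fully down, which takes 5 N; springs back out. From about 0.0032 it frees the mast. It cannot be reached while the lock's tab is over it.
- mast_low (a joint): Lower, thicker section of the mast (m): 0 down and latched, 0.045 at the first stop. Once freed by the button it springs up by itself, in less than a second, and stays up.
- mast_high (a joint): Upper, thin section of the mast (m): 0 down in the lower section, 0.060 pulled out to the second stop. A spring and the head's weight (about 2 to 5 N together) draw it back to 0 when let go.
- lamp_head: Lamp head on the mast's top: a bar 84 mm long along its x, 28 mm thick along its y (axes as the base's), 34 mm high with low ribs on top; black, with a white light panel underneath. Origin: centre of its underside, 122 mm above the bench when down, 167 at the first stop, 227 at the second. Moves only straight up and down.
- head_grip (a point): Middle of the lamp head, 18 mm above its underside; axes as the base's: the head is 28 mm thick along y here.
- filter: Bystander: white oil filter canister, 66 mm diameter, 84 mm high; origin centre of its underside.
- carton: Bystander: small cardboard box 60 x 100 x 45 mm; origin centre of its underside.
- jar: Bystander: jar with black cap, 54 mm diameter, 60 mm high; origin centre of its underside.
- bearing: Bystander: steel bearing ring, 60 mm diameter, 18 mm high, lying flat; origin centre of its underside.
- wrench: Bystander: flat wrench lying beyond the lamp, along its own x; origin centre of its underside.
- pad: Bystander: round black polishing disc, 130 mm diameter, 34 mm high; origin centre of its underside.
Things that resemble listed ones, but are neither listed nor needed, are in the scene too. What is shaped like the key but green or pink is not meant.

How it is judged:
By the outcome, as a careful person would: the job done as asked, in the order asked, and still so for the second after the job is handed in, while the arm keeps its last pose, push and grip.
It also fails if it takes over 72 s, if anything falls off the work surface, if the arm or the gripper's body presses on something with over 40 N, if the wrist force passes 120 N, or if a joint passes its speed limit or range.

## Working session

There is one attempt and no reset: what is moved stays moved. The work goes in short steps, Python scripts to look and compute and a tool call to move; the robot and the scene stay as the last step left them, time stands still between calls to the robot, and variables do not carry over. Pictures are saved under pics/ and viewed, and the job is handed in when it is done.

Besides the shell and the picture viewer there is one more tool, called after "Call:" as name(argument=value, ...) on one line, values as JSON. send_rows: Moves the arm, as the interface text tells. Its arguments: {"type":"object","properties":{"motion":{"type":"string"},"grip_force":{"type":"number"}},"required":["motion"]}

```bash
mkdir -p pics; cat > h.py <<'E'
import numpy as np, cv2
from bench import readout, optics, env
from scipy.spatial.transform import Rotation as R
def cam(name):
    o=readout.get_obs(); s=optics.snapshot(name)
    if 'extrinsics' in s: T=np.array(s['extrinsics'])
    else:
        W=np.eye(4); W[:3,:3]=R.from_rotvec(o['eef_rot']).as_matrix(); W[:3,3]=o['tool_pos']
        T=W@np.array(s['hand_eye'])
    s['T']=T; return s
def ray(s,u,v):
    K=np.array(s['intrinsics']); k=s['k1']
    d=np.array([(u-K[0,2])/K[0,0],(v-K[1,2])/K[1,1]]); p=d.copy()
    for _ in range(30): p=d/(1+k*(p@p))
    r=s['T'][:3,:3]@np.array([p[0],-p[1],-1]); return s['T'][:3,3],r
def onz(s,u,v,z):
    c,r=ray(s,u,v); return c+r*(z-c[2])/r[2]
def dep(s,u,v):
    c,r=ray(s,u,v); return c+r*s['depth'][int(v),int(u)]
def proj(s,P):
    K=np.array(s['intrinsics']); q=s['T'][:3,:3].T@(np.array(P)-s['T'][:3,3])
    p=np.array([q[0],-q[1]])/-q[2]; p=p*(1+s['k1']*(p@p))
    return K[0,0]*p[0]+K[0,2],K[1,1]*p[1]+K[1,2]
def cloud(s):
    K=np.array(s['intrinsics']); v,u=np.mgrid[0:400,0:640]
    d=np.stack([(u-K[0,2])/K[0,0],(v-K[1,2])/K[1,1]],-1); p=d.copy()
    for _ in range(30): p=d/(1+s['k1']*(p**2).sum(-1,keepdims=True))
    r=np.stack([p[...,0],-p[...,1],-np.ones((400,640))],-1)*s['depth'][...,None]
    return r@s['T'][:3,:3].T+s['T'][:3,3]
def save(s,n,crop=None,f=1):
    im=s['img'][...,::-1]
    if crop: x0,y0,x1,y1=crop; im=im[y0:y1,x0:x1]
    cv2.imwrite('pics/'+n,cv2.resize(im,None,fx=f,fy=f,interpolation=cv2.INTER_CUBIC))
E
python3 - <<'E'
from h import *
print(readout.get_obs())
for n in('side','top','wrist'):
    s=cam(n); save(s,n+'0.png'); print(n,s['intrinsics'],s['k1'],s['T'].round(3).tolist())
E
```

```text
{'clock': 0.0, 'joints': array([-1.13097915e+00,  3.20280169e-01,  1.56569653e+00, -4.01968187e-05,
        1.25739229e+00, -2.00024187e-02]), 'dq': array([-0.00064326, -0.00072216, -0.00117135, -0.00078451,  0.00125788,
       -0.00080802]), 'effort': array([-9.83521386e-04, -4.15527070e+01, -2.34162855e+01, -3.74191868e-04,
        8.23127426e-03,  1.24924190e-05]), 'tool_pos': array([ 0.25495895, -0.51484245,  0.2304822 ]), 'eef_rot': array([-3.05723940e+00, -7.15561467e-01,  6.39782816e-04]), 'force': array([ 0.33175614, -0.18798713,  0.64771228]), 'ft_torque': array([ 0.04445004,  0.01744744, -0.08466597]), 'finger_gap': 0.08547317035572473}
side [[390.57842538   0.         321.26535748]
 [  0.         390.57842538 203.03612483]
 [  0.           0.           1.        ]] -0.07882957013014559 [[-0.912, 0.321, -0.254, 0.295], [-0.409, -0.703, 0.582, 0.545], [0.008, 0.635, 0.773, 0.88], [0.0, 0.0, 0.0, 1.0]]
top [[374.05904373   0.         321.35614927]
 [  0.         374.05904373 185.27040675]
 [  0.           0.           1.        ]] -0.06517677808737457 [[0.011, 0.998, -0.055, 0.5], [-0.999, 0.012, 0.029, -0.023], [0.03, 0.055, 0.998, 1.191], [0.0, 0.0, 0.0, 1.0]]
wrist [[278.04541105   0.         318.5961668 ]
 [  0.         278.04541105 198.37262242]
 [  0.           0.           1.        ]] -0.002933897609254225 [[0.444, 0.847, 0.294, 0.331], [-0.896, 0.42, 0.143, -0.477], [-0.002, -0.327, 0.945, 0.375], [0.0, 0.0, 0.0, 1.0]]
```

View pics/top0.png

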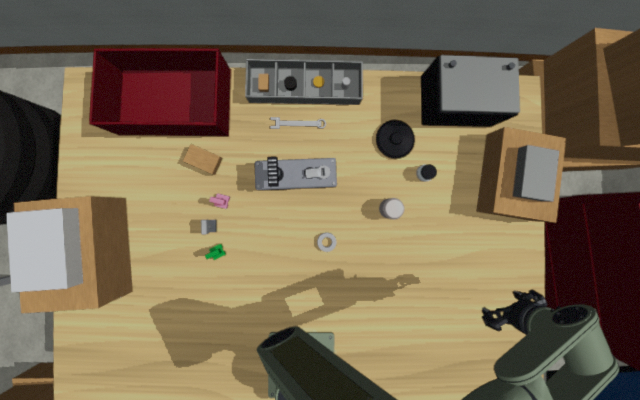

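View pics/side0.png

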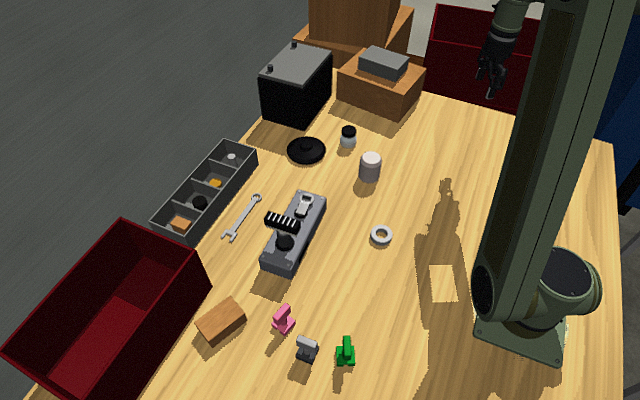

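View pics/wrist0.png

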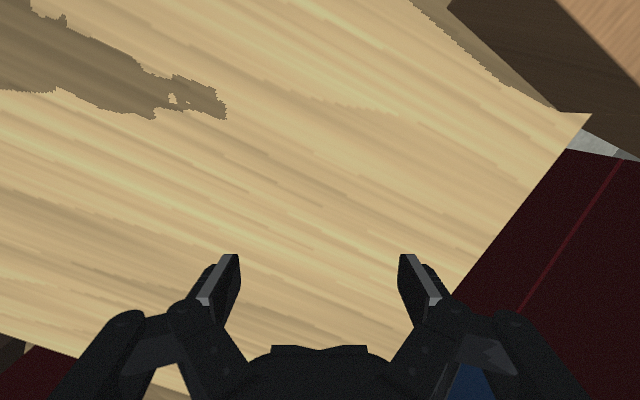

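The top view shows three key shapes: grey (209,227), pink (219,201) and green (215,252). I choose the grey one, which is at (307,348) in the side view. The lamp is at top (295,173), with the lock at (316,172) and the head at (272,171). Next I'll check crops and measure.

```bash
python3 - <<'E'
from h import *
s=cam('top'); save(s,'topk.png',(180,130,350,270),4.5); 
t=cam('side'); save(t,'sidek.png',(240,170,370,380),2.8)
C=cloud(s); np.save('top.npy',C); D=cloud(t)
hsv=cv2.cvtColor(s['img'],cv2.COLOR_RGB2HSV)
for nm,(x0,y0,x1,y1),C,sz in(('key',(195,215,225,240),C,s),('lamp',(245,145,345,200),C,s),('keyS',(285,325,325,370),D,t),('lampS',(250,180,335,285),D,t)):
    P=C[y0:y1,x0:x1].reshape(-1,3)
    for lo,hi in((.045,.06),(.062,.07),(.07,.09),(.11,.2)):
        m=(P[:,2]>lo)&(P[:,2]<hi); Q=P[m]
        if len(Q)>8:
            r=cv2.minAreaRect((Q[:,:2]*1000).astype(np.float32)); print(nm,lo,len(Q),'zmed',np.median(Q[:,2]).round(4),np.round(r[0],1),np.round(r[1],1),round(r[2],1))
E
```

```text
key 0.045 15 zmed 0.0511 [435.3 284. ] [36.6  1.5] 2.4
key 0.07 90 zmed 0.0782 [434.9 292. ] [39.1 17.8] 3.3
lamp 0.045 1796 zmed 0.0538 [598.   23.6] [ 90.2 250. ] 3.0
lamp 0.062 94 zmed 0.0685 [597.4  -2.9] [ 36.  151.6] 2.1
lamp 0.07 163 zmed 0.0722 [601.9  -3.7] [149.1  36.4] 89.8
lamp 0.11 327 zmed 0.1549 [594.8  83. ] [83.7 28.9] 4.2
keyS 0.045 41 zmed 0.0548 [432.7 299. ] [45.  11.8] 16.7
keyS 0.062 28 zmed 0.0666 [433.4 299.6] [43.3  7.1] 11.3
keyS 0.07 187 zmed 0.0797 [434.1 292.4] [44.  17.1] 0.5
lampS 0.045 1827 zmed 0.0552 [597.8  23.6] [ 90.3 249.7] 2.5
lampS 0.062 143 zmed 0.0647 [596.2  13.3] [ 43.7 186.9] 1.0
lampS 0.07 276 zmed 0.0728 [597.1   9.4] [ 38.4 180.3] 3.9
lampS 0.11 613 zmed 0.1543 [594.4  84.9] [84.7 29.8] 2.7
```

View pics/topk.png

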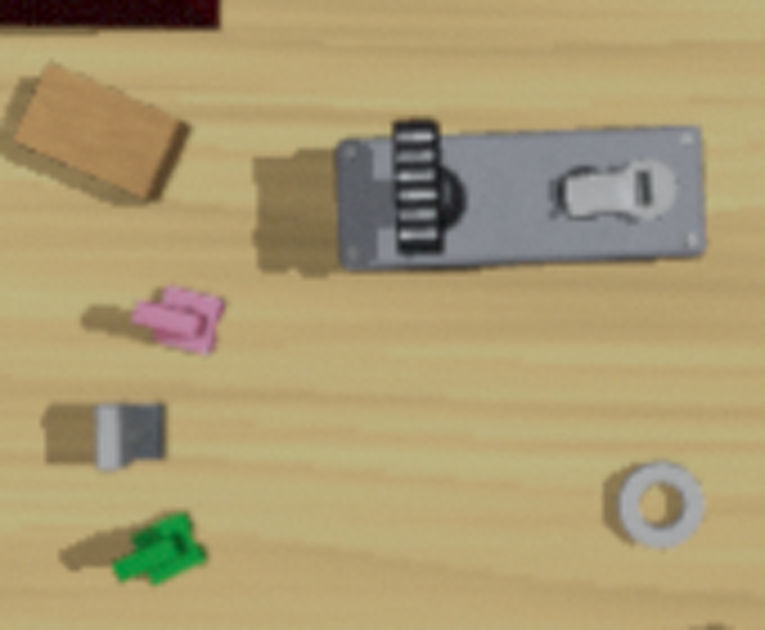

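View pics/sidek.png

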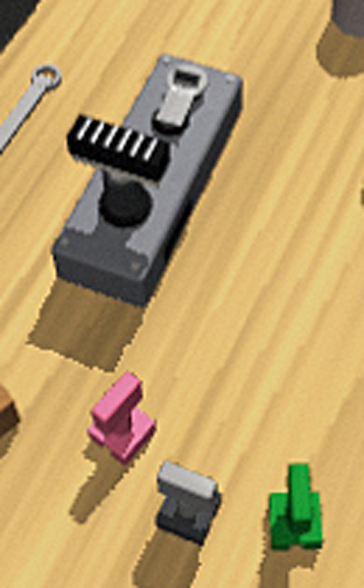

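The crops confirm the grey key standing upright with its bar along x, the lock tab pointing towards the mast (locked), and the black head with ribs. Next I'll work out the approach turn.

```bash
python3 - <<'E'
from h import *
o=readout.get_obs(); M=R.from_rotvec(o['eef_rot']).as_matrix(); print(M.round(3))
x=M[:,0]; print('toolx yaw',np.degrees(np.arctan2(x[1],x[0])))
s=cam('wrist'); print(np.array(s['hand_eye']).round(3).tolist())
E
```

```text
[[ 0.896  0.444 -0.   ]
 [ 0.444 -0.896  0.001]
 [ 0.    -0.001 -1.   ]]
toolx yaw 26.34436982645952
[[0.0, 0.945, 0.327, 0.085], [1.0, -0.0, 0.0, -0.0], [0.0, 0.327, -0.945, -0.144], [0.0, 0.0, 0.0, 1.0]]
```

Call:
send_rows(motion="0 0 -0.1 45 50 0 0; 0 0 -0.2 70 110 0 0; 0 0 -0.3 90 165 0 0; 0 0 -0.419 110 220 0 0; 0 0 -0.419 120 275 0 0; 0 0 -0.419 130 330 0 0; 0 0 -0.419 140 385 0 0; 0 0 -0.419 145 440 0 0; 0 0 -0.419 150 495 0 0; 0 0 -0.419 155 540 0 0")

```text
clock: 1.55
tool_pos: [0.41, 0.0267, 0.2316]
eef_rot: [3.141, 0.065, 0.001]
force: [0.4, -0.7, -0.6]
finger_gap: 0.0853
```

Call:
send_rows(motion="0 0 0 5 55 0 0; 0 0 0 10 110 0 0; 0 0 0 15 165 0 0; 0 0 0 20 220 0 0; 0 0 0 25 267 0 0; 0 0 0 25 267 0 0; 0 0 0 25 267 0 0")

```text
clock: 2.42
tool_pos: [0.4348, 0.2912, 0.2311]
eef_rot: [3.14, 0.065, -0.001]
force: [-1.4, -0.7, -0.3]
finger_gap: 0.0855
```

```bash
cat > meas.py <<'E'
from h import *
import sys
def rect(s,box,z,thr=None):
    pass
E
python3 - <<'E'
from h import *
o=readout.get_obs(); print(o['tool_pos'],o['eef_rot'],o['force'],o['joints'])
s=cam('wrist'); save(s,'w1.png'); C=cloud(s)
P=C.reshape(-1,3); hsv=cv2.cvtColor(s['img'],cv2.COLOR_RGB2HSV).reshape(-1,3)
m=(P[:,2]>.07)&(P[:,2]<.09)&(abs(P[:,0]-.434)<.045)&(abs(P[:,1]-.292)<.03)&(hsv[:,1]<60)
Q=P[m]; r=cv2.minAreaRect((Q[:,:2]*1000).astype(np.float32)); print(m.sum(),np.median(Q[:,2]),r)
b=m.reshape(400,640); v,u=np.nonzero(b); print(u.min(),u.max(),v.min(),v.max())
E
```

```text
[0.43482303 0.29115519 0.23106301] [ 3.13977244e+00  6.46507810e-02 -1.18921343e-03] [-1.38091083 -0.7070115  -0.28794709] [ 5.68408839e-01  2.39119954e-01  1.67968835e+00 -6.28465957e-04
  1.22403221e+00  2.09824312e+00]
553 0.08110804207901118 ((435.42559814453125, 292.0855407714844), (42.63261032104492, 15.441959381103516), 2.1415417194366455)
311 325 162 201
```

View pics/w1.png

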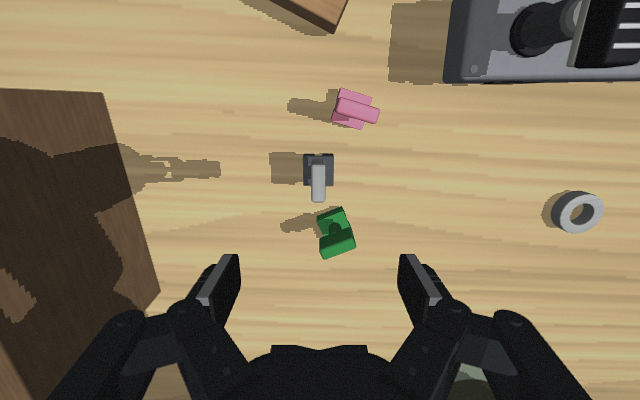

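The wrist view shows the grey key at (318,183), centred between the jaws. It measures (435.4, 292.1) mm with a yaw of 2.1°. I'm going down to grasp it.

Call:
send_rows(motion="0 0 0 0.5 0 -50 0; 0 0 0 0.5 0 -100 0; 0 0 0 0.5 0 -140 0; 0 0 0 0.5 0 -170 0; 0 0 0 0.5 0 -187 0; 0 0 0 0.5 0 -187 0; 0 0 0 0.5 0 -187 1; 0 0 0 0.5 0 -187 1; 0 0 0 0.5 0 -187 1; 0 0 0 0.5 0 -187 1", grip_force=60)

```text
clock: 3.72
tool_pos: [0.4359, 0.292, 0.0449]
eef_rot: [-3.14, -0.064, -0.001]
force: [-0.7, -0.4, 0.5]
finger_gap: 0.0153
```

Call:
send_rows(motion="0 0 0 0 0 0 1; 0 0 0 0 0 0 1; 0 0 0 0 0 5 1; 0 0 0 0 0 20 1; 0 0 0 0 0 60 1; 0 0 0 0 0 100 1; 0 0 0 0 0 130 1; 0 0 0 0 0 130 1; 0 0 0 0 0 130 1")

```text
clock: 4.85
tool_pos: [0.4349, 0.2912, 0.1734]
eef_rot: [3.14, 0.064, -0.003]
force: [-0.2, 0.0, -1.9]
finger_gap: 0.0151
```

```bash
python3 - <<'E'
from h import *
o=readout.get_obs(); print(o['tool_pos'],o['eef_rot'],o['force'],o['finger_gap'])
s=cam('wrist'); save(s,'w2.png'); C=cloud(s)
c=o['tool_pos']; P=C.reshape(-1,3)-c
m=(abs(P[:,2]-.036)<.006)&(abs(P[:,0])<.03)&(abs(P[:,1])<.03)
hs=cv2.cvtColor(s['img'],cv2.COLOR_RGB2HSV).reshape(-1,3); m&=hs[:,2]>90
if m.sum()>5: print(m.sum(),cv2.minAreaRect((P[m][:,:2]*1000).astype(np.float32)),np.median(P[m][:,2]))
E
```

```text
[0.4348754  0.29117925 0.17342162] [ 3.13974259e+00  6.41335718e-02 -2.73093213e-03] [-0.19735059  0.03908554 -1.94381001] 0.015139136640691579
2426 ((0.8079824447631836, -2.1687183380126953), (42.565818786621094, 39.070655822753906), 32.98072052001953) 0.0363181210864367
```

View pics/w2.png

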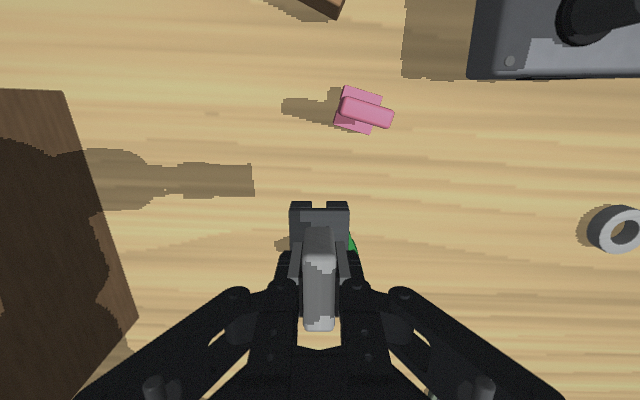

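The key is held upright, with its slot at (319,205). I'm moving it short of the lock to measure that.

Call:
send_rows(motion="0 0 0 5 -30 30 1; 0 0 0 15 -80 60 1; 0 0 0 25 -135 60 1; 0 0 0 35 -190 60 1; 0 0 0 45 -245 60 1; 0 0 0 55 -300 60 1; 0 0 0 65 -340 60 1; 0 0 0 65 -352 60 1; 0 0 0 65 -352 60 1; 0 0 0 65 -352 60 1")

```text
clock: 6.15
tool_pos: [0.5002, -0.0592, 0.2338]
eef_rot: [-3.14, -0.066, 0.002]
force: [-0.7, -0.1, -1.8]
finger_gap: 0.0152
```

```bash
python3 - <<'E'
from h import *
o=readout.get_obs(); print(o['tool_pos'],o['eef_rot'],o['force'],o['finger_gap'])
s=cam('wrist'); save(s,'w3.png'); np.savez('w3.npz',**{k:s[k] for k in s}); C=cloud(s)
u,v=proj(s,(.602,-.061,.083)); print(u,v); u=int(u);v=int(v)
save(s,'w3c.png',(max(u-110,0),max(v-70,0),u+110,v+90),3.5)
P=C.reshape(-1,3)
for lo,hi in((.045,.058),(.0705,.0735),(.077,.09),(.14,.16)):
    m=(P[:,2]>lo)&(P[:,2]<hi)&(P[:,0]>.54)&(P[:,0]<.66)&(abs(P[:,1]-.02)<.15)
    if lo<.14 and lo>.06: m&=P[:,1]<.03
    print(lo,m.sum(),cv2.minAreaRect((P[m][:,:2]*1000).astype(np.float32)) if m.sum()>5 else '')
E
```

```text
[ 0.50019146 -0.05915785  0.23378609] [-3.14015157e+00 -6.57431312e-02  2.13092789e-03] [-0.68808247 -0.09377949 -1.8488004 ] 0.015167400669184396
325.28225574880435 83.78021678285478
0.045 12609 ((600.2968139648438, 2.6392669677734375), (90.34716796875, 208.3510284423828), 3.039510726928711)
0.0705 1112 ((604.1082153320312, -43.97816467285156), (73.957763671875, 39.58442306518555), 88.95613861083984)
0.077 164 ((603.5116577148438, -61.46102523803711), (23.87920570373535, 5.968362808227539), 6.367154121398926)
0.14 5805 ((596.04052734375, 82.61009979248047), (84.50653076171875, 28.76774787902832), 2.5945160388946533)
```

View pics/w3.png

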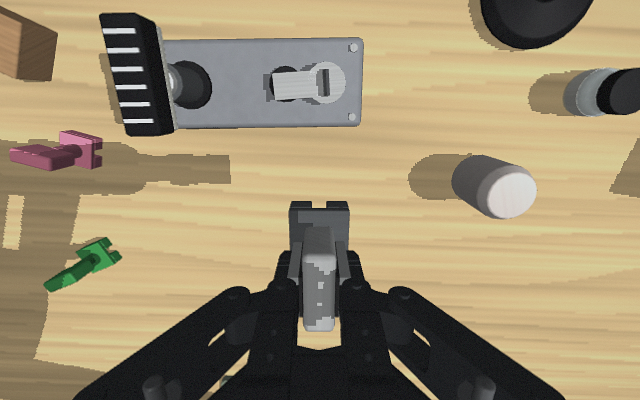

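View pics/w3c.png

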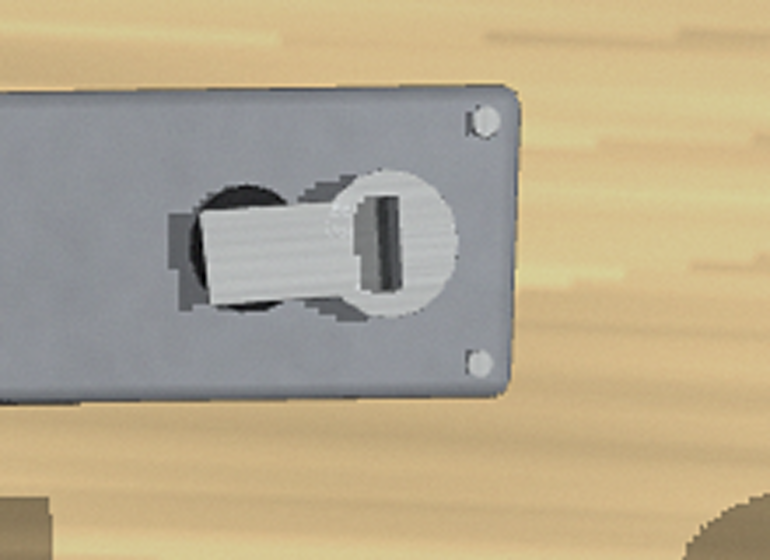

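The wrist view shows the lock at (327,83). It measures (603.5, -61.5), and the bar yaw is about 6.4°. I'm moving the key over it and turning about 4° to line up.

Call:
send_rows(motion="0 0 0.03 40 -1 0 1; 0 0 0.065 80 -1.7 0 1; 0 0 0.065 103.3 -1.7 -10 1; 0 0 0.065 103.3 -1.7 -50 1; 0 0 0.065 103.3 -1.7 -80 1; 0 0 0.065 103.3 -1.7 -95 1; 0 0 0.065 103.3 -1.7 -95 1; 0 0 0.065 103.3 -1.7 -95 1")

```text
clock: 7.2
tool_pos: [0.6049, -0.0618, 0.1408]
eef_rot: [3.137, 0.167, 0.004]
force: [0.9, 0.1, -1.4]
finger_gap: 0.0151
```

```bash
python3 - <<'E'
from h import *
o=readout.get_obs(); print(o['tool_pos'],o['eef_rot'],o['force'],o['finger_gap'])
s=cam('wrist'); save(s,'w4.png',(220,120,420,320),3)
t=cam('side'); save(t,'s4.png',(250,150,370,270),5)
E
```

```text
[ 0.60492068 -0.06182872  0.14081549] [3.13659301 0.16669831 0.00432573] [ 0.87286938  0.14002442 -1.39703772] 0.01514161298316094
```

View pics/w4.png

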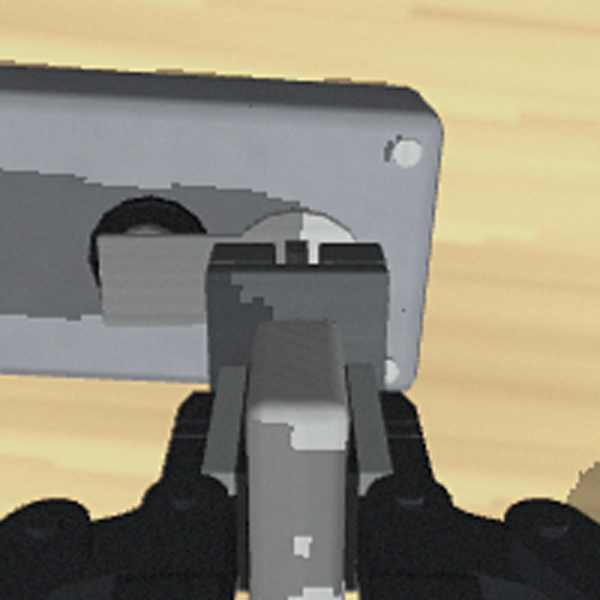

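View pics/s4.png

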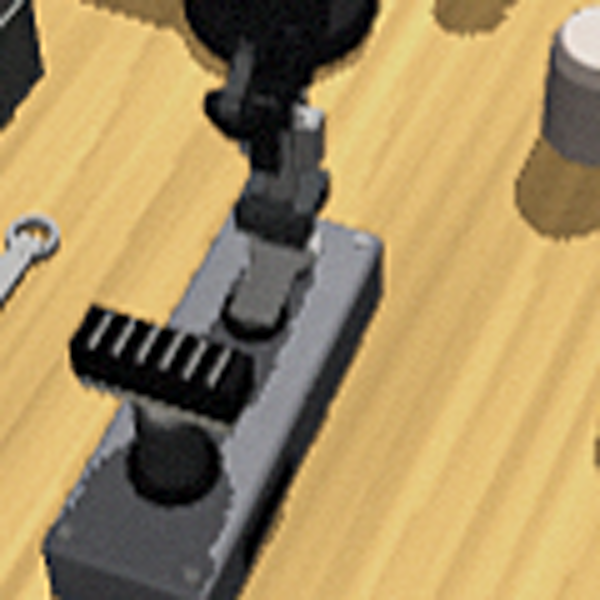

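In the wrist crop the slot (275–318) has the bar (285–308) centred in it. I'm lowering the key.

Call:
send_rows(motion="0 0 0 0 0 -4 1; 0 0 0 0 0 -8 1; 0 0 0 0 0 -12 1; 0 0 0 0 0 -16 1; 0 0 0 0 0 -18 1; 0 0 0 0 0 -18 1")

```text
clock: 8.05
tool_pos: [0.6039, -0.062, 0.1211]
eef_rot: [3.137, 0.166, -0.001]
force: [0.7, 0.9, -2.6]
finger_gap: 0.0151
```

Call:
send_rows(motion="0 0 0 0 0 -2 1; 0 0 0 0 0 -3.5 1; 0 0 0 0 0 -4 1; 0 0 0 0 0 -4 1")

```text
clock: 8.55
tool_pos: [0.604, -0.062, 0.1173]
eef_rot: [3.137, 0.166, -0.0]
force: [-0.3, -0.1, -2.1]
finger_gap: 0.0153
```

Call:
send_rows(motion="0 0 0.1 0 0 0 1; 0 0 0.24 0 0 0 1; 0 0 0.38 0 0 0 1; 0 0 0.52 0 0 0 1; 0 0 0.66 0 0 0 1; 0 0 0.80 0 0 0 1; 0 0 0.94 0 0 0 1; 0 0 1.08 0 0 0 1; 0 0 1.22 0 0 0 1; 0 0 1.36 0 0 0 1", grip_force=90)

```text
clock: 9.8
tool_pos: [0.6035, -0.0614, 0.1174]
eef_rot: [-2.33, -2.105, -0.0]
force: [-1.5, 1.8, -1.5]
finger_gap: 0.0152
```

```bash
python3 - <<'E'
from h import *
o=readout.get_obs(); print(o['tool_pos'],o['eef_rot'],o['force'],o['ft_torque'],o['finger_gap'])
x=R.from_rotvec(o['eef_rot']).as_matrix()[:,0];print(np.degrees(np.arctan2(x[1],x[0])))
s=cam('wrist'); save(s,'w5.png',(220,120,420,320),3)
E
```

```text
[ 0.60353101 -0.06136557  0.11738619] [-2.32955677e+00 -2.10546812e+00 -2.89210810e-04] [-1.50977271  1.80590078 -1.51227497] [ 0.34508243  0.21586036 -0.05780665] 0.015238684117679778
84.21491348521518
```

View pics/w5.png

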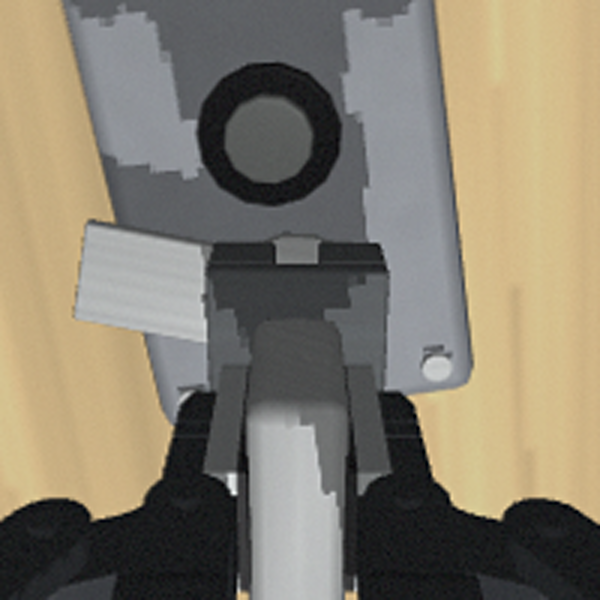

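The tab has swung most of the way and the button disc is clear, so I'm continuing to the stop.

Call:
send_rows(motion="0 0 0.1 0 0 0 1; 0 0 0.2 0 0 0 1; 0 0 0.28 0 0 0 1; 0 0 0.28 0 0 0 1")

```text
clock: 10.35
tool_pos: [0.6034, -0.0617, 0.1173]
eef_rot: [-2.021, -2.404, 0.0]
force: [-1.9, 0.6, -2.3]
finger_gap: 0.0147
```

```bash
cat > st.py <<'E'
from h import *
o=readout.get_obs(); print(o['clock'],o['tool_pos'],o['force'],o['ft_torque'],o['finger_gap'])
x=R.from_rotvec(o['eef_rot']).as_matrix()[:,0];print('yaw',np.degrees(np.arctan2(x[1],x[0])))
E
python3 st.py
```

```text
10.35 [ 0.60344516 -0.0617065   0.1172596 ] [-1.89500701  0.624674   -2.2656609 ] [ 0.22934128  0.35299769 -0.00422689] 0.014723360426387657
yaw 99.88862247963345
```

Call:
send_rows(motion="0 0 0.03 0 0 0 1; 0 0 0.06 0 0 0 1; 0 0 0.06 0 0 0 1")

```text
clock: 10.72
tool_pos: [0.6035, -0.0619, 0.1172]
eef_rot: [-1.945, -2.466, 0.001]
force: [-2.3, 1.2, -1.6]
finger_gap: 0.0148
```

```bash
python3 st.py;  python3 - <<'E'
from h import *
s=cam('wrist'); save(s,'w6.png',(200,100,440,320),3)
E
```

```text
10.725 [ 0.60349974 -0.0618847   0.11718323] [-2.25694855  1.17539091 -1.62779735] [ 0.37395526  0.53148742 -0.08803197] 0.0148395352812171
yaw 103.4553278004324
```

View pics/w6.png

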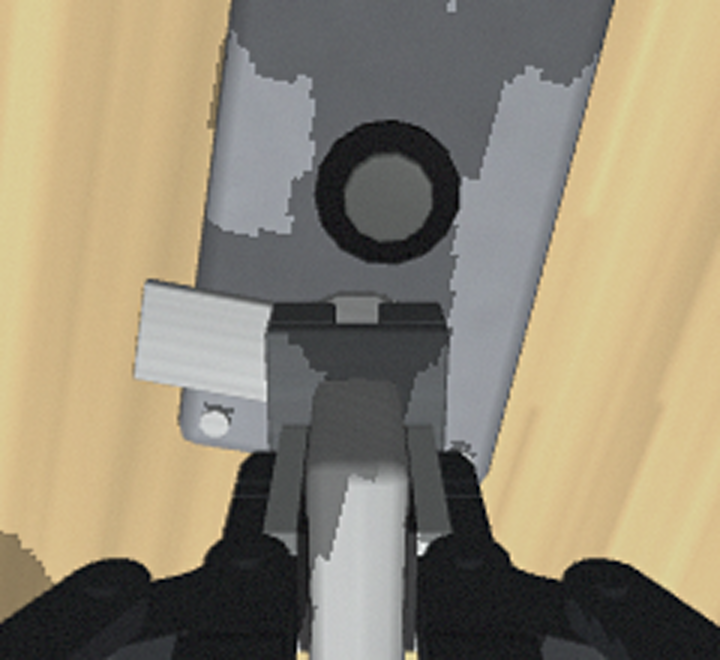

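Call:
send_rows(motion="0 0 0.03 0 0 0 1; 0 0 0.06 0 0 0 1; 0 0 0.06 0 0 0 1")

```text
clock: 11.15
tool_pos: [0.6035, -0.0619, 0.1172]
eef_rot: [-1.871, -2.523, 0.0]
force: [-3.7, 2.3, -0.5]
finger_gap: 0.0148
```

```bash
python3 st.py;  python3 - <<'E'
from h import *
s=cam('wrist'); save(s,'w7.png',(200,100,440,320),3)
E
```

```text
11.15 [ 0.60354369 -0.06193037  0.11717633] [-3.74446102  2.25490965 -0.49303246] [ 0.46302999  0.83613275 -0.34365686] 0.014802460706954481
yaw 106.88357458944564
```

View pics/w7.png

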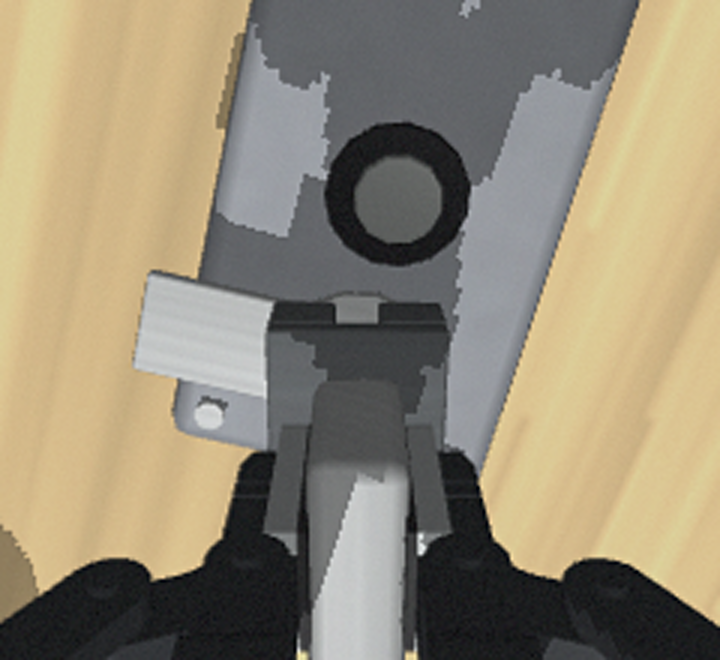

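Torque has risen to 0.34 N m against 0.06 to turn, and the tab points along -x, so the lock is at its stop. I'm backing off the turn to free the key and lifting it.

Call:
send_rows(motion="0 0 -0.12 0 0 0 1; 0 0 -0.22 0 0 0 1; 0 0 -0.22 0 0 0 1; 0 0 -0.22 0 0 4 1; 0 0 -0.22 0 0 10 1; 0 0 -0.22 0 0 20 1; 0 0 -0.22 0 0 50 1; 0 0 -0.22 0 0 90 1; 0 0 -0.22 0 0 120 1; 0 0 -0.22 0 0 120 1")

```text
clock: 12.45
tool_pos: [0.6056, -0.0622, 0.2407]
eef_rot: [2.132, 2.299, 0.007]
force: [0.8, -0.7, -2.5]
finger_gap: 0.015
```

```bash
python3 st.py;  python3 - <<'E'
from h import *
s=cam('top'); save(s,'t8.png',(190,120,350,260),5)
s=cam('wrist'); save(s,'w8.png')
E
```

```text
12.45 [ 0.60555132 -0.06218458  0.24072622] [ 0.7750194  -0.72317421 -2.4532163 ] [ 0.00572313 -0.01786687 -0.04819856] 0.015021507335512257
yaw 94.3152135884581
```

View pics/w8.png

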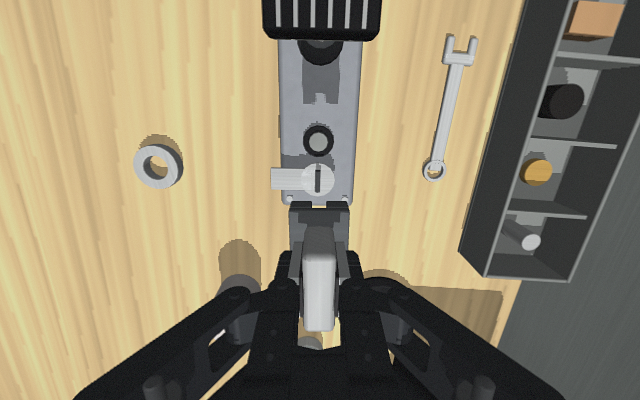

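View pics/t8.png

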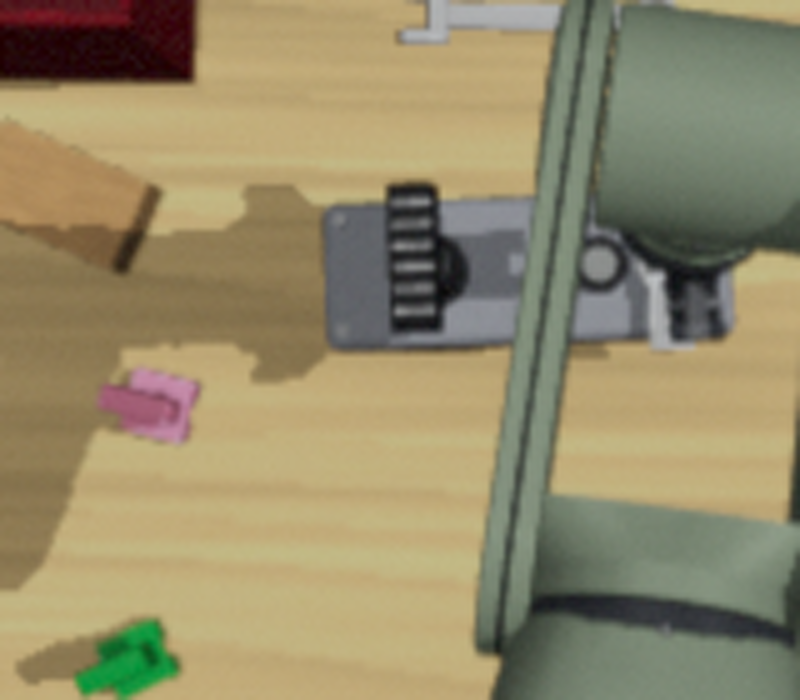

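The tab now points along -x at (290,178) and the button (318,140) is free. I'm carrying the key to the clear bench area near (440,150).

Call:
send_rows(motion="0 0 0 -30 40 0 1; 0 0 0 -65 80 0 1; 0 0 0 -100 125 0 1; 0 0 0 -135 170 0 1; 0 0 0 -164 211 0 1; 0 0 0 -164 211 -40 1; 0 0 0 -164 211 -90 1; 0 0 0 -164 211 -130 1; 0 0 0 -164 211 -165 1; 0 0 0 -164 211 -180 1")

```text
clock: 13.8
tool_pos: [0.4371, 0.1481, 0.0539]
eef_rot: [-2.134, -2.301, 0.01]
force: [0.1, -0.2, -2.3]
finger_gap: 0.0149
```

Call:
send_rows(motion="0 0 0 0 0 0 1; 0 0 0 0 0 -6 1; 0 0 0 0 0 -10 1; 0 0 0 0 0 -10 1")

```text
clock: 14.3
tool_pos: [0.44, 0.149, 0.0474]
eef_rot: [2.137, 2.303, 0.0]
force: [0.3, -0.2, -1.4]
finger_gap: 0.0146
```

```bash
python3 st.py
```

```text
14.3 [0.43995807 0.14897489 0.04742612] [ 0.30916396 -0.17266571 -1.43212447] [-0.00748567  0.05698044  0.03238463] 0.014572715274080853
yaw 94.29646596380677
```

Call:
send_rows(motion="0 0 0 0 0 -1 1; 0 0 0 0 0 -2 1; 0 0 0 0 0 -2.5 1; 0 0 0 0 0 -2.5 1")

```text
clock: 14.8
tool_pos: [0.44, 0.149, 0.045]
eef_rot: [2.136, 2.303, 0.0]
force: [0.2, 0.9, -0.7]
finger_gap: 0.0153
```

```bash
python3 st.py
```

```text
14.8 [0.44004574 0.14902032 0.04499455] [ 0.23001892  0.92590277 -0.71316457] [ 0.00571541  0.08789869 -0.04314624] 0.015263105387857231
yaw 94.30015610889194
```

Call:
send_rows(motion="0 0 0 0 0 -0.7 1; 0 0 0 0 0 -0.7 1; 0 0 0 0 0 -0.7 1")

```text
clock: 15.18
tool_pos: [0.4401, 0.149, 0.0449]
eef_rot: [2.136, 2.303, 0.001]
force: [-2.0, -1.7, 6.2]
finger_gap: 0.0145
```

```bash
python3 st.py
```

```text
15.175 [0.4400754  0.14900959 0.04494948] [-1.99502565 -1.68276041  6.20356978] [-0.08297     0.41745236 -0.02108131] 0.014537981184175083
yaw 94.29917049458882
```

Force in z is now +6 N, so the key is on the bench. I'm releasing it and rising.

Call:
send_rows(motion="0 0 0 0 0 0 0.7; 0 0 0 0 0 0 0.4; 0 0 0 0 0 0 0; 0 0 0 0 0 0 0; 0 0 0 0 0 0 0; 0 0 0 0 0 20 0; 0 0 0 0 0 70 0; 0 0 0 0 0 130 0; 0 0 0 0 0 190 0; 0 0 0 0 0 190 0")

```text
clock: 16.42
tool_pos: [0.4426, 0.1498, 0.239]
eef_rot: [2.133, 2.299, 0.015]
force: [-0.8, -0.2, -0.2]
finger_gap: 0.0853
```

```bash
python3 st.py;  python3 - <<'E'
from h import *
s=cam('wrist'); save(s,'w9.png')
C=cloud(s);P=C.reshape(-1,3)
for n,m in (('key',(P[:,2]>.073)&(P[:,2]<.09)&(abs(P[:,0]-.44)<.03)&(abs(P[:,1]-.149)<.035)),):
    print(n,m.sum(),np.median(P[m][:,2]),cv2.minAreaRect((P[m][:,:2]*1000).astype(np.float32)))
E
```

```text
16.425 [0.44262323 0.14982972 0.238958  ] [-0.78978607 -0.19269902 -0.23997657] [ 0.04542994  0.02933475 -0.03891733] 0.08534209879254427
yaw 94.29618666392385
key 526 0.08113050890849113 ((440.3357238769531, 148.35633850097656), (15.059439659118652, 43.263450622558594), 3.7772631645202637)
```

View pics/w9.png

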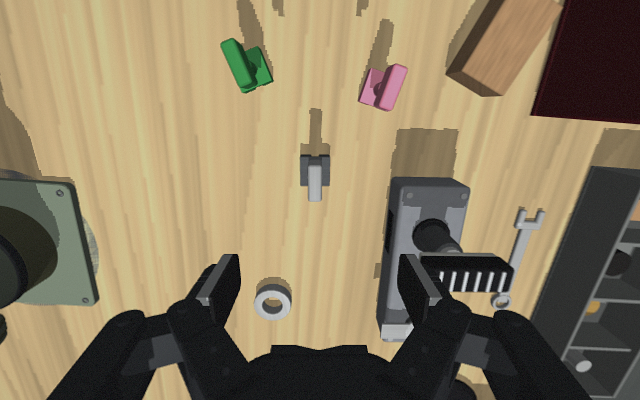

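The key stands upright at (315,178) in the wrist view, with its top at 81 mm. Now I'll shut the fingers, turn to the base's axes and go to a view point near the button.

Call:
send_rows(motion="0 0 -0.17 0 -20 0 1; 0 0 -0.34 5 -40 0 1; 0 0 -0.51 10 -60 0 1; 0 0 -0.68 15 -80 0 1; 0 0 -0.85 20 -100 0 1; 0 0 -1.02 30 -120 0 1; 0 0 -1.19 40 -140 0 1; 0 0 -1.36 50 -155 0 1; 0 0 -1.53 60 -170 0 1; 0 0 -1.593 60 -170 0 1", grip_force=60)

```text
clock: 17.73
tool_pos: [0.4994, -0.0219, 0.2317]
eef_rot: [-3.141, -0.076, 0.007]
force: [0.2, 0.0, -0.5]
finger_gap: 0.0002
```

Call:
send_rows(motion="0 0 0 0 0 0 1; 0 0 0 0 0 0 1")

```text
clock: 17.98
tool_pos: [0.4994, -0.0208, 0.2331]
eef_rot: [-3.14, -0.085, 0.003]
force: [0.6, 0.1, 0.2]
finger_gap: -0.0001
```

```bash
python3 st.py;  python3 - <<'E'
from h import *
s=cam('wrist'); save(s,'w10.png')
C=cloud(s);P=C.reshape(-1,3)
def mr(n,m): print(n,m.sum(),np.median(P[m][:,2]),cv2.minAreaRect((P[m][:,:2]*1000).astype(np.float32)))
near=(abs(P[:,0]-.6)<.07)
mr('btn',near&(P[:,2]>.061)&(P[:,2]<.0685)&(abs(P[:,1]+.019)<.02)&(abs(P[:,0]-.6)<.02))
tab=near&(P[:,2]>.0705)&(P[:,2]<.0735)&(P[:,1]<-.03); mr('tab+disc',tab)
mr('tabonly',tab&(P[:,0]<.575))
mr('head',near&(P[:,2]>.145)&(P[:,2]<.17)&(abs(P[:,1]-.083)<.03))
mr('base',(P[:,2]>.045)&(P[:,2]<.058)&(abs(P[:,0]-.6)<.06)&(abs(P[:,1]-.02)<.15))
E
```

```text
17.975 [ 0.49935838 -0.02083863  0.23307092] [0.62460836 0.1405124  0.18456061] [ 0.00972636 -0.01556464 -0.03264834] -6.58935764385191e-05
yaw 3.0883997345410856
btn 921 0.06307335130312147 ((601.5452270507812, -19.580596923828125), (35.0902099609375, 33.74414825439453), 3.09480357170105)
tab+disc 1073 0.07294092490378629 ((586.2146606445312, -62.386268615722656), (73.37955474853516, 39.54309844970703), 3.245269298553467)
tabonly 340 0.07284704146391435 ((562.3909912109375, -63.56690216064453), (25.895286560058594, 25.98050308227539), 2.3220787048339844)
head 5353 0.1576895491445309 ((595.8270263671875, 82.82948303222656), (83.73147583007812, 28.53351593017578), 2.6961495876312256)
base 11654 0.056313117128430595 ((600.4572143554688, -3.5461349487304688), (88.63224029541016, 196.9244842529297), 3.074385404586792)
```

View pics/w10.png

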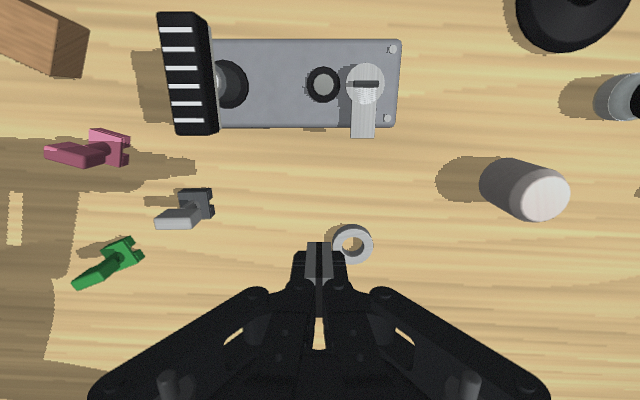

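The tab measures 2.3–3.2° against the base's 3.1°, so the lock is at its end stop. The button is at (322,84), which gives (601.3, -19.5). I'm going over it with the fingers shut.

Call:
send_rows(motion="0 0 0 50 0.5 0 1; 0 0 0 101.5 1 0 1; 0 0 0 101.5 1 -50 1; 0 0 0 101.5 1 -100 1; 0 0 0 101.5 1 -140 1; 0 0 0 101.5 1 -160 1; 0 0 0 101.5 1 -160 1; 0 0 0 101.5 1 -160 1")

```text
clock: 19.02
tool_pos: [0.6022, -0.0199, 0.0751]
eef_rot: [3.14, 0.084, 0.003]
force: [-0.5, 0.6, 0.3]
finger_gap: 0.0002
```

```bash
python3 st.py;  python3 - <<'E'
from h import *
s=cam('wrist'); save(s,'w11.png',(200,120,440,320),3)
E
```

```text
19.025 [ 0.60221723 -0.01989477  0.07510842] [-0.45121456  0.56846478  0.34085871] [-0.05262311 -0.02792091  0.002247  ] 0.00018378928944718937
yaw 3.04967024387404
```

View pics/w11.png

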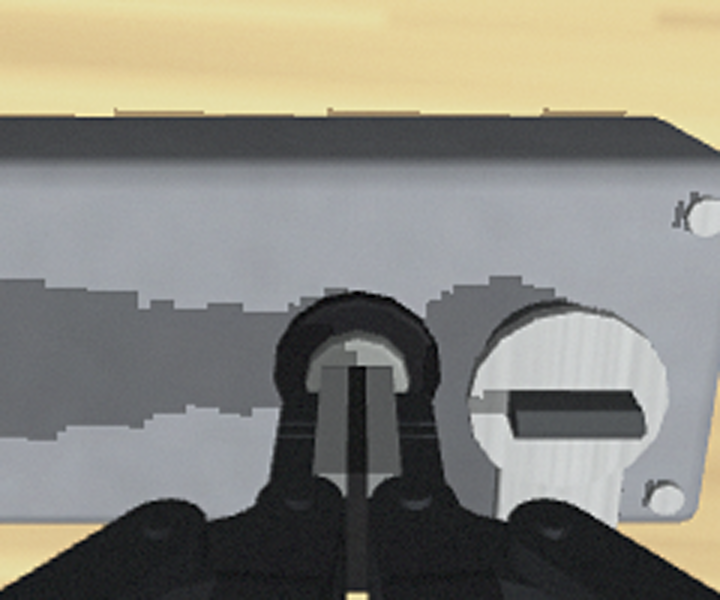

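The fingertips are centred on the button in the crop at (357,365). I'm pressing.

Call:
send_rows(motion="0 0 0 0 0 -5 1; 0 0 0 0 0 -9 1; 0 0 0 0 0 -12 1; 0 0 0 0 0 -14 1; 0 0 0 0 0 -15 1; 0 0 0 0 0 -15 1")

```text
clock: 19.82
tool_pos: [0.6017, -0.02, 0.0611]
eef_rot: [3.14, 0.083, 0.002]
force: [-4.1, 0.0, 10.9]
finger_gap: 0.0002
```

```bash
python3 st.py;  python3 - <<'E'
from h import *
s=cam('side'); save(s,'s12.png',(240,140,380,280),5)
C=cloud(s);P=C.reshape(-1,3); m=(abs(P[:,0]-.595)<.03)&(abs(P[:,1]-.083)<.012); print(np.percentile(P[m][:,2],[50,90,99]))
E
```

```text
19.825 [ 0.60167897 -0.02001815  0.06106266] [-4.10054528e+00  6.64754666e-04  1.09069884e+01] [0.06852885 0.58044527 0.05468182] 0.00020699735800426577
yaw 3.02561597996521
[0.14946521 0.20198269 0.20376356]
```

View pics/s12.png

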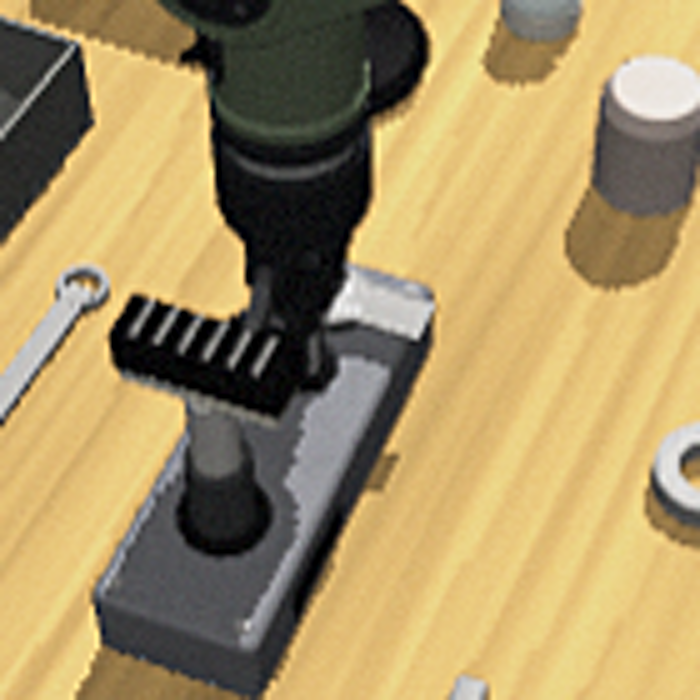

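The mast has sprung up: the head's top is at 0.203 m, in the side crop at (210,350). I'm rising, moving over the head and opening.

Call:
send_rows(motion="0 0 0 0 0 30 1; 0 0 0 0 0 90 1; 0 0 0 0 0 150 1; 0 0 0 0 0 205 0; 0 0 0 -2 40 210 0; 0 0 0 -5.5 90 210 0; 0 0 0 -5.5 102.3 210 0; 0 0 0 -5.5 102.3 210 0; 0 0 0 -5.5 102.3 210 0; 0 0 0 -5.5 102.3 210 0")

```text
clock: 21.12
tool_pos: [0.5961, 0.0811, 0.269]
eef_rot: [3.14, 0.08, -0.0]
force: [-0.6, -0.2, -0.7]
finger_gap: 0.0856
```

```bash
python3 st.py;  python3 - <<'E'
from h import *
s=cam('wrist'); save(s,'w13.png')
C=cloud(s);P=C.reshape(-1,3)
m=(P[:,2]>.19)&(P[:,2]<.21)&(abs(P[:,1]-.083)<.025)&(abs(P[:,0]-.6)<.05)
print(m.sum(),np.median(P[m][:,2]),cv2.minAreaRect((P[m][:,:2]*1000).astype(np.float32)))
E
```

```text
21.125 [0.5961113  0.0810795  0.26898438] [-0.63606694 -0.15804879 -0.74612509] [ 0.0391289  -0.0383718  -0.02027072] 0.08555146643793196
yaw 2.934662857080937
3265 0.20239982536204545 ((596.7150268554688, 83.214111328125), (82.97919464111328, 28.089330673217773), 2.96991229057312)
```

View pics/w13.png

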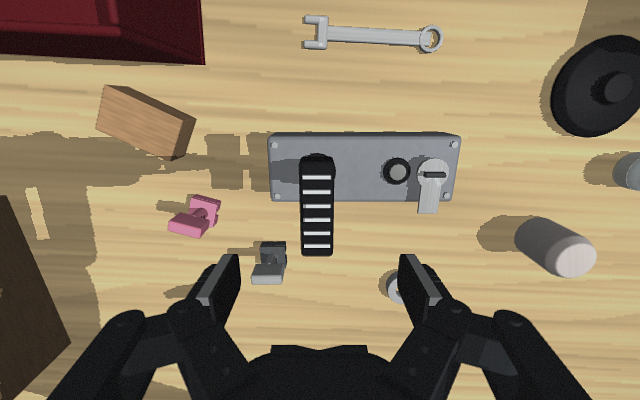

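The head at (317,208) is centred between the jaws, yaw 2.97°. I'm going down to grip it.

Call:
send_rows(motion="0 0 0 0.3 0.3 -40 0; 0 0 0 0.3 0.3 -75 0; 0 0 0 0.3 0.3 -98 0; 0 0 0 0.3 0.3 -98 0; 0 0 0 0.3 0.3 -98 1; 0 0 0 0.3 0.3 -98 1; 0 0 0 0.3 0.3 -98 1; 0 0 0 0.3 0.3 -98 1; 0 0 0 0.3 0.3 -98 1", grip_force=80)

```text
clock: 22.3
tool_pos: [0.5967, 0.0828, 0.1722]
eef_rot: [-3.14, -0.083, -0.003]
force: [-0.2, 0.8, 5.0]
finger_gap: 0.0267
```

```bash
python3 st.py
```

```text
22.3 [0.59668365 0.08284281 0.17215926] [-0.24209921  0.76524363  4.96966176] [ 0.05612782  0.16614407 -0.00127747] 0.026678796794496876
yaw 3.0268980272603607
```

Call:
send_rows(motion="0 0 0 0 0 5 1; 0 0 0 0 0 12 1; 0 0 0 0 0 20 1; 0 0 0 0 0 28 1; 0 0 0 0 0 36 1; 0 0 0 0 0 44 1; 0 0 0 0 0 51 1; 0 0 0 0 0 56 1; 0 0 0 0 0 57 1; 0 0 0 0 0 57 1")

```text
clock: 23.55
tool_pos: [0.5963, 0.0827, 0.2281]
eef_rot: [-3.14, -0.083, -0.0]
force: [2.5, 1.9, -3.6]
finger_gap: 0.0268
```

```bash
python3 st.py
```

```text
23.55 [0.59632333 0.08267416 0.22811396] [ 2.51157459  1.93111035 -3.58771206] [ 0.47901931 -0.65166095  0.01199992] 0.026765402511742316
yaw 3.0220481207681553
```

Call:
send_rows(motion="0 0 0 0 0 1.5 1; 0 0 0 0 0 3 1; 0 0 0 0 0 3 1; 0 0 0 0 0 3 1")

```text
clock: 24.05
tool_pos: [0.5963, 0.0827, 0.2312]
eef_rot: [-3.14, -0.083, -0.0]
force: [3.0, 3.0, -4.8]
finger_gap: 0.0268
```

```bash
python3 st.py
```

```text
24.05 [0.59632257 0.08266516 0.23122036] [ 2.95283873  2.97747889 -4.80903877] [ 0.51108265 -0.65325434  0.01984077] 0.026772297191806183
yaw 3.023253708419556
```

Call:
send_rows(motion="0 0 0 0 0 0.7 1; 0 0 0 0 0 1 1; 0 0 0 0 0 1 1")

```text
clock: 24.42
tool_pos: [0.5963, 0.0826, 0.2322]
eef_rot: [3.14, 0.083, 0.0]
force: [3.7, 4.2, -4.4]
finger_gap: 0.0268
```

```bash
python3 st.py
```

```text
24.425 [0.5962967  0.0826176  0.23217037] [ 3.6580892   4.15547927 -4.40249383] [ 0.5811769  -0.67514182  0.01733217] 0.026790498403385314
yaw 3.0246473684995134
```

Call:
send_rows(motion="0 0 0 0 0 0.5 1; 0 0 0 0 0 0.8 1; 0 0 0 0 0 0.8 1")

```text
clock: 24.8
tool_pos: [0.5962, 0.0826, 0.2326]
eef_rot: [3.14, 0.083, -0.001]
force: [3.7, 2.4, -6.6]
finger_gap: 0.027
```

```bash
python3 st.py
```

```text
24.8 [0.5962222  0.08264012 0.23258724] [ 3.70518923  2.43865807 -6.56055623] [ 0.5753502  -0.84327226  0.00790899] 0.026950388434807314
yaw 3.026156680742319
```

Call:
send_rows(motion="0 0 0 0 0 0.5 1; 0 0 0 0 0 0.8 1; 0 0 0 0 0 0.8 1")

```text
clock: 25.18
tool_pos: [0.5962, 0.0826, 0.2327]
eef_rot: [3.14, 0.083, -0.002]
force: [5.4, 2.1, -9.4]
finger_gap: 0.0269
```

```bash
python3 st.py; python3 - <<'E'
from h import *
s=cam('side'); save(s,'s14.png')
C=cloud(s);P=C.reshape(-1,3); hs=cv2.cvtColor(s['img'],cv2.COLOR_RGB2HSV).reshape(-1,3)
m=(abs(P[:,0]-.595)<.04)&(abs(P[:,1]-.083)<.012)&(P[:,2]>.21)&(P[:,2]<.28); print(np.percentile(P[m][:,2],[50,90,99]))
t=cam('wrist'); save(t,'w14.png')
P=cloud(t).reshape(-1,3); m=(P[:,2]>.245)&(P[:,2]<.28)&(abs(P[:,1]-.083)<.014)&(P[:,0]>.61)&(P[:,0]<.65); print(m.sum(),np.percentile(P[m][:,2],[10,50,90]))
E
```

```text
25.175 [0.59616157 0.08263145 0.23270292] [ 5.43812674  2.11617072 -9.36198691] [ 0.5418824  -1.00289427  0.06783367] 0.026855980783806
yaw 3.0274804940485156
[0.2609731  0.26296443 0.26483458]
3781 [0.25612484 0.26250472 0.26397861]
```

View pics/s14.png

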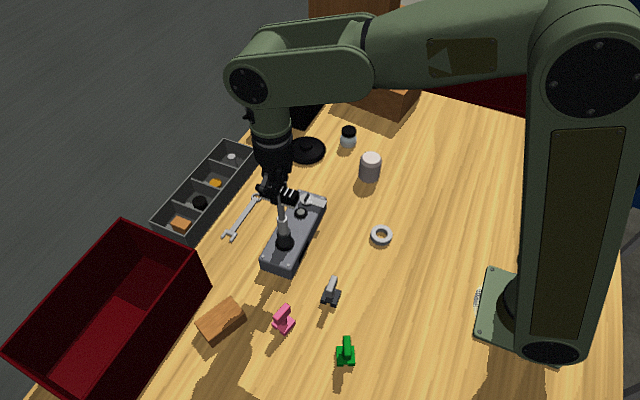

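View pics/w14.png

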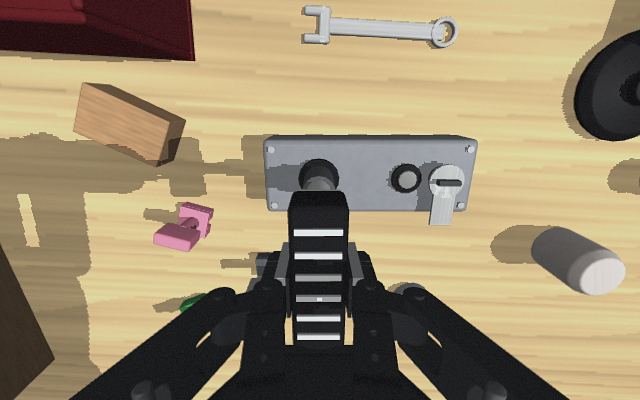

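The last 0.8 mm step moved the TCP only 0.1 mm and the downward force rose by 3 N. The head's top is at 262.5 mm, 60.1 mm above the first stop. I'll hold briefly to check for slip, then hand in.

Call:
send_rows(motion="0 0 0 0 0 0.3 1; 0 0 0 0 0 0.3 1; 0 0 0 0 0 0.3 1; 0 0 0 0 0 0.3 1")

```text
clock: 25.78
tool_pos: [0.5961, 0.0826, 0.2328]
eef_rot: [3.14, 0.083, -0.002]
force: [5.3, 1.9, -10.4]
finger_gap: 0.0268
```

```bash
python3 st.py; python3 -c "
from h import *
t=cam('wrist');P=cloud(t).reshape(-1,3); m=(P[:,2]>.245)&(P[:,2]<.28)&(abs(P[:,1]-.083)<.014)&(P[:,0]>.61)&(P[:,0]<.65); print(np.percentile(P[m][:,2],[10,50,90]))
print(env.hand_in())"
```

```text
25.775 [0.59613299 0.0826111  0.23277292] [  5.2873615    1.91040698 -10.41275164] [ 0.61709232 -1.06272531  0.00161864] 0.026752227249806554
yaw 3.02180279418174
[0.25572827 0.26258074 0.26406147]
the job is handed in; nothing more can be done
None
```

The lamp is up at its second stop, and I handed the job in at about 26 s with the head still held in the gripper.

- **Lock:** I turned it anticlockwise with the grey key until the torque rose to 0.34 N m, against about 0.06 to turn it. The tab then measured 2.3–3.2° against the base's 3.1°, which puts it at the end stop.
- **Key:** It stands upright on clear bench at about (440, 148) mm, top at 81 mm. That is not its original spot; I chose it to keep clear of the pink and green look-alikes.
- **Button and mast:** I pressed the button with the shut fingers at about 11 N. The mast sprang up, with the head's top at about 202 mm.
- **Lamp head:** I gripped it at 80 N and pulled it straight up. Its top then measured 262.5 mm, 60.1 mm above the first stop. The last small steps barely moved it while the force rose to about 10 N, and a final 0.5 s hold showed no slip.

In the last pictures the other things appear where they were, but I checked that only by eye. No check failed or disagreed.

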